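# Find the loose clamp bolt and hold its cover open

### The arm

A 6-joint arm with a two-finger parallel gripper is mounted at the origin on the work surface. World frame = base frame: x ahead of the robot, y to its left, z up, the work surface at z = 0. Lengths are in m, angles in rad, forces in N, time in s.
With the tool pointing down it reaches from about 0.35 to 0.8 m from the base axis. Payload 7.3 kg.
Tool frame: the origin (TCP) lies at the very end of the fingers, on their centre line; the grasp point (between the pads) lies 19 mm behind it; z points along the fingers, y is the line along which they close (so a half turn about z gives the same grasp; the last joint's range is limited). The gripper opens to 85 mm and grips with 20 to 120 N. Pads are 22 mm wide; open, the fingers measure 114 mm over their backs; the gripper's body (76 mm by 85 mm) begins 54 mm behind the grasp point. The pads swing forward as they close: fully open they stand 13 mm farther back than shut.
Start: joints at [1.154, 0.342, 1.524, -0, 1.275, -0.146], TCP at [0.14, 0.506, 0.231] pointing down, gripper open.
Joint ranges: [-2.53, 2.53], [-0.77, 2.02], [0.04, 2.7], [-1, 4.14], [0.28, 2.66], [-3.11, 3.11]. Speed limits (rad/s): [2.57, 2.57, 3.14, 3.14, 3.14, 3.14].

### API

Orientations are given as a unit quaternion [x, y, z, w].
In Python, from rig import env, effector, camera, current_clock, current_qpos, current_joint_velocities, current_effort, current_tcp_pos, current_eef_rot, current_force, current_moment, current_opening, current_grip_force gives the robot as it stands. Calls block until the motion is done:
- env.move_pose(position, orientation): joint-space move of the TCP to a pose.
- env.move_l(position, orientation=None, vel=0.15, until_force=None): straight line of the TCP; orientation=None keeps the orientation; vel is the mean speed in m/s. With until_force (N) it stops when the force on the tool has changed by that much, and returns True; else False.
- env.goto_joints(angles): joint-space move.
- effector.set_gripper(opening, f_grip=None): finger opening in m; f_grip is the grip in N (None keeps the last); returns when the fingers have stopped.
- env.dwell(seconds).
- env.solve_ik(position, orientation): joint angles nearest the present ones, or None.
- camera(name): name is "side" or "top"; returns a dict with "img" (384x512x3 uint8, red, green, blue), "fx", "fy", "cx", "cy" (pixels), "dist" ([k1, k2, p1, p2, k3] as OpenCV has them; the pictures are not rectified), "R" (3x3) and "t" (3): a world point X has camera coordinates R X + t. Camera axes: x right, y down, z forward; pixel columns grow to the right and rows downward; lengths in m; the calibration is good to about 2 mm. A picture is of the moment at which its call begins. There is no depth.
A pose or a line that the arm cannot do raises env.Unreachable and nothing moves.
- env.hand_in(): hands the job in; it is judged then, once.
Readings, each from a call of its own:
- current_clock(): time.
- current_qpos(): joint angles.
- current_joint_velocities(): joint speeds.
- current_effort(): joint torques, N m.
- current_tcp_pos(): TCP position.
- current_eef_rot(): TCP orientation.
- current_force(): force on the tool from outside, world axes, zero at the start.
- current_moment(): the same for the moment, N m.
- current_opening(): finger opening in m.
- current_grip_force(): force on a finger pad.
Only numpy, scipy, OpenCV 4.12 (cv2) and the standard library are available. Lean on these libraries where they do the work, as an engineer would, in place of code of your own. Each camera call takes 0.05 s, during which the arm holds its last target. There are 200 camera calls.

### The job

Get the engraver's clamping block ready for a bolt change: first stand the spare bolt, head down, in the middle of the small raised stake and let go of it. Then tap the heads of the block's three bolts from above with the fingertips until you find the loose one, which sinks and stays down. Lift only that bolt's hinged cover by its tongue, well past 45 degrees, and finish while still holding it there; leave the other covers shut and everything else on the bench where it is.

Things in the scene. Friction and masses are not known exactly. Their poses are not given: they have to be found in the camera images.
- spare_centre (a point): Spare hex-headed steel bolt, loose, 70 mm long, standing upside down on its head: head 25 mm across and 10 mm high at the bottom, plain 12 mm round shank 60 mm long pointing up, 60 to 130 g. The point is its centre, half-way up (35 mm above its underside); z runs up the shank away from the head.
- stake_top (a point): Flat-headed steel bench stake, fixed, 70 mm high: round flat top 36 mm across on a thinner stem with a round 64 mm foot. The point is the centre of its flat top, facing up.
- block: Dark steel clamping block standing on the bench, fixed, 105 mm deep (its x, from 45 mm in front (-x) of the origin to 60 mm behind (+x)), 340 mm long (its y), 50 mm high. Origin: on the bench surface, straight below the middle bolt; x points from the covers' tongues towards their hinges. A row of three identical bolts, 110 mm apart along its y: a at +y, b in the middle, c at -y.
- bolt_a_top (a point): Bolt a of the block (at the +y end): hex steel head 21 mm across and 12 mm high, standing up through the 34 x 32 mm window of its brass cover plate. The point is the centre of the head's top face, 74 mm above the bench (18 mm above the plate) before it is tapped; it moves with the bolt.
- bolt_a (a joint): How far bolt a has sunk in its hole, m; 0 at the start for all three. A tight bolt gives less than 2 mm. The loose one (exactly one, a different one each time, looking like the others) starts to slide at about 1.5 N of downward push, sinks 8 mm to its stop and stays down.
- cover_a_tongue (a point): Grip point of the hinged brass cover plate round bolt a: the middle of its straight tongue, 14 mm wide (along the block's y) and 12 mm thick, which sticks out 45 mm in front of the plate, clear of the block; the point is 17 mm from the tongue's free end, 53 mm above the bench when shut, 118 mm from the hinge axis. Below it there is only the bench. It moves with the cover.
- cover_a_hinge (a point): Point on the hinge axis of cover a (the axis is the block's y), 45 mm behind the bolt and 53 mm above the bench.
- cover_a (a joint): Angle of cover a, rad: 0 shut (lying flat), growing as the tongue rises and swings over towards the hinge, at most 1.3. The cover (plate 54 mm wide, 6 mm thick, 180 g) turns freely and always falls shut when let go.
- bolt_b_top (a point): Bolt b of the block (in the middle): hex steel head 21 mm across and 12 mm high, standing up through the 34 x 32 mm window of its brass cover plate. The point is the centre of the head's top face, 74 mm above the bench (18 mm above the plate) before it is tapped; it moves with the bolt.
- bolt_b (a joint): How far bolt b has sunk in its hole, m; 0 at the start for all three. A tight bolt gives less than 2 mm. The loose one (exactly one, a different one each time, looking like the others) starts to slide at about 1.5 N of downward push, sinks 8 mm to its stop and stays down.
- cover_b_tongue (a point): Grip point of the hinged brass cover plate round bolt b: the middle of its straight tongue, 14 mm wide (along the block's y) and 12 mm thick, which sticks out 45 mm in front of the plate, clear of the block; the point is 17 mm from the tongue's free end, 53 mm above the bench when shut, 118 mm from the hinge axis. Below it there is only the bench. It moves with the cover.
- cover_b_hinge (a point): Point on the hinge axis of cover b (the axis is the block's y), 45 mm behind the bolt and 53 mm above the bench.
- cover_b (a joint): Angle of cover b, rad: 0 shut (lying flat), growing as the tongue rises and swings over towards the hinge, at most 1.3. The cover (plate 54 mm wide, 6 mm thick, 180 g) turns freely and always falls shut when let go.
- bolt_c_top (a point): Bolt c of the block (at the -y end): hex steel head 21 mm across and 12 mm high, standing up through the 34 x 32 mm window of its brass cover plate. The point is the centre of the head's top face, 74 mm above the bench (18 mm above the plate) before it is tapped; it moves with the bolt.
- bolt_c (a joint): How far bolt c has sunk in its hole, m; 0 at the start for all three. A tight bolt gives less than 2 mm. The loose one (exactly one, a different one each time, looking like the others) starts to slide at about 1.5 N of downward push, sinks 8 mm to its stop and stays down.
- cover_c_tongue (a point): Grip point of the hinged brass cover plate round bolt c: the middle of its straight tongue, 14 mm wide (along the block's y) and 12 mm thick, which sticks out 45 mm in front of the plate, clear of the block; the point is 17 mm from the tongue's free end, 53 mm above the bench when shut, 118 mm from the hinge axis. Below it there is only the bench. It moves with the cover.
- cover_c_hinge (a point): Point on the hinge axis of cover c (the axis is the block's y), 45 mm behind the bolt and 53 mm above the bench.
- cover_c (a joint): Angle of cover c, rad: 0 shut (lying flat), growing as the tongue rises and swings over towards the hinge, at most 1.3. The cover (plate 54 mm wide, 6 mm thick, 180 g) turns freely and always falls shut when let go.
- hammer: Bystander: loose hammer with a wooden handle lying in front of the block. Origin at its underside.
- blank: Bystander: loose brass blank, 110 x 26 x 4 mm, lying flat behind the block. Origin at its underside.
- punch_pot: Bystander: loose terracotta pot with punches, 72 mm across, 130 mm high with the punches. Origin at its underside.
- oil_can: Bystander: loose aluminium oil can, 68 mm across, 140 mm high with its spout. Origin at its underside.
- pitch_bowl: Bystander: loose dark bowl filled with pitch, 124 mm across, 49 mm high, beyond the +y end of the block. Origin at its underside.
- shears: Bystander: loose steel hand shears, 300 mm long, lying flat behind the block. Origin at its underside.
Not all that is in view belongs to the job. What is shaped like the part that bears spare_centre but black, pink or turquoise is not meant.

How it is judged:
By the outcome, as a careful person would: the job done as asked, in the order asked, and still so for the second after the job is handed in, while the arm keeps its last pose, push and grip.
It also fails if it takes over 72 s, if anything falls off the work surface, if the arm or the gripper's body presses on something with over 40 N, if the wrist force passes 120 N, or if a joint passes its speed limit or range.

## Working session

There is one attempt and no reset: what is moved stays moved. The work goes in short steps, each a Python script; the robot and the scene stay as the last script left them, time stands still between calls to the robot, and variables do not carry over. Pictures are saved under pics/ and viewed, at most 10 in all, crops included, and the job is handed in when it is done.

```bash
mkdir -p pics; ls; python3 - <<'E'
from rig import *
import cv2
for n in("top","side"):
    c=camera(n); cv2.imwrite(f"pics/{n}0.png",cv2.resize(c["img"][:,:,::-1],None,fx=1.5,fy=1.5,interpolation=cv2.INTER_CUBIC))
    print(n,c["fx"],c["cx"],c["cy"],c["dist"],-c["R"].T@c["t"])
    print(c["R"])
print(current_clock(),current_eef_rot())
E
```

```text
pics
top 414.3358312581579 249.6342940120974 195.12041588662572 [-0.05828674  0.          0.          0.          0.        ] [0.39545367 0.02341497 1.23763457]
[[ 0.01035882 -0.99990911  0.00862911]
 [-0.99007826 -0.01146557 -0.14004847]
 [ 0.14013468 -0.00709275 -0.99010705]]
side 497.1525047813196 252.53697161057326 188.41021378546188 [-0.09918859  0.          0.          0.          0.        ] [ 0.44236036 -0.79640645  1.01118522]
[[ 0.98979624 -0.14199311  0.01188955]
 [-0.09772263 -0.73718176 -0.66859056]
 [ 0.10370001  0.66060654 -0.74353568]]
0.1 [ 1.35002959e-01  9.90844948e-01 -6.75510927e-04 -1.86249531e-04]
```

View pics/top0.png

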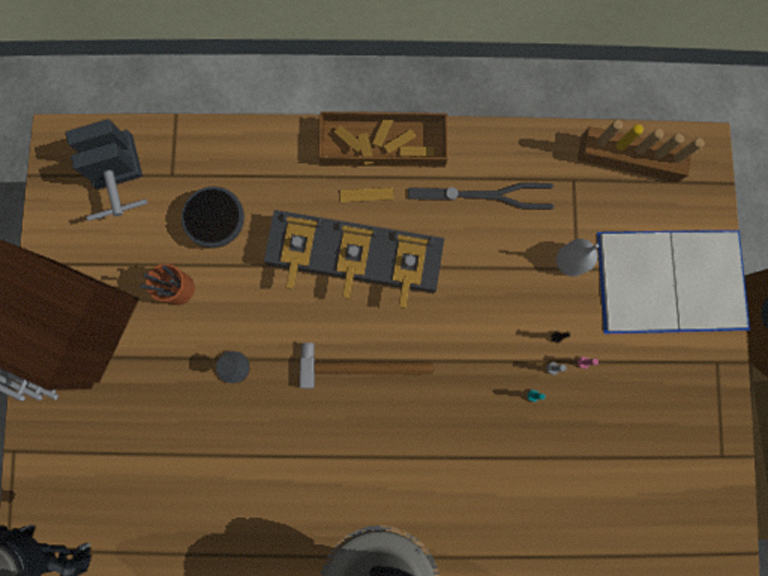

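View pics/side0.png

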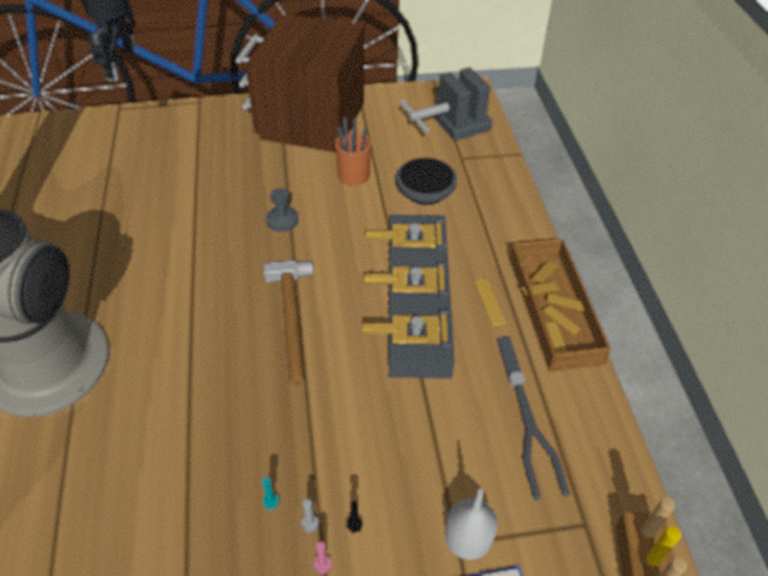

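Both views show four bolt-shaped things (top / side, in the 1.5x pictures): grey (556,367)/(310,517), black (559,336)/(354,517), pink (588,362)/(322,557) and turquoise (536,396)/(269,493). The grey steel one fits. The stake is at (232,367)/(282,210), and the block's three bolts are at (297,243), (353,251) and (410,262) in the top view. Next is an enlarged crop to confirm this.

```bash
cat > h.py <<'E'
from rig import *
import cv2, numpy as np
from scipy.optimize import least_squares
from scipy.spatial.transform import Rotation as Ro
C={}
def cam(n):
    C[n]=camera(n); return C[n]
def ray(c,u,v):
    K=np.array([[c["fx"],0,c["cx"]],[0,c["fy"],c["cy"]],[0,0,1]])
    p=cv2.undistortPoints(np.array([[[u,v]]],float),K,np.array(c["dist"]))[0,0]
    R=np.array(c["R"]);return -R.T@c["t"],R.T@np.array([p[0],p[1],1])
def atz(c,u,v,z):
    o,d=ray(c,u,v); return o+d*(z-o[2])/d[2]
def proj(c,X):
    K=np.array([[c["fx"],0,c["cx"]],[0,c["fy"],c["cy"]],[0,0,1]])
    return cv2.projectPoints(np.array(X,float).reshape(-1,1,3),cv2.Rodrigues(np.array(c["R"]))[0],np.array(c["t"]),K,np.array(c["dist"]))[0].reshape(-1,2)
def crop(c,u0,v0,w,h,s):
    return cv2.resize(c["img"][v0:v0+h,u0:u0+w,::-1],(w*s,h*s),interpolation=cv2.INTER_CUBIC)
def down(yaw):  # tool y axis at angle yaw (world), z down
    y=np.array([np.cos(yaw),np.sin(yaw),0]);z=np.array([0,0,-1.]);x=np.cross(y,z)
    return Ro.from_matrix(np.stack([x,y,z],1)).as_quat()
E
python3 - <<'E'
from h import *
t=cam("top");s=cam("side")
im=np.zeros((600,800,3),np.uint8)
im[:300,:400]=crop(t,340,210,80,60,5)      # spare top: u=340+x/5 v=210+y/5
im[:300,400:]=crop(s,170,310,80,60,5)      # spare side
im[300:,:400]=crop(t,120,215,80,60,5)      # stake top
im[300:,400:]=crop(s,150,115,80,60,5)      # stake side
cv2.imwrite("pics/c1.png",im)
im=np.zeros((600,800,3),np.uint8)
im[:400,:]=cv2.resize(crop(t,170,130,130,80,6),None,fx=1,fy=1)[:400,:780].copy() if 0 else np.pad(crop(t,170,133,130,66,6),((0,4),(0,20),(0,0)))
cv2.imwrite("pics/c2.png",im[:400])
E
```

```text
(no output)
```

View pics/c1.png

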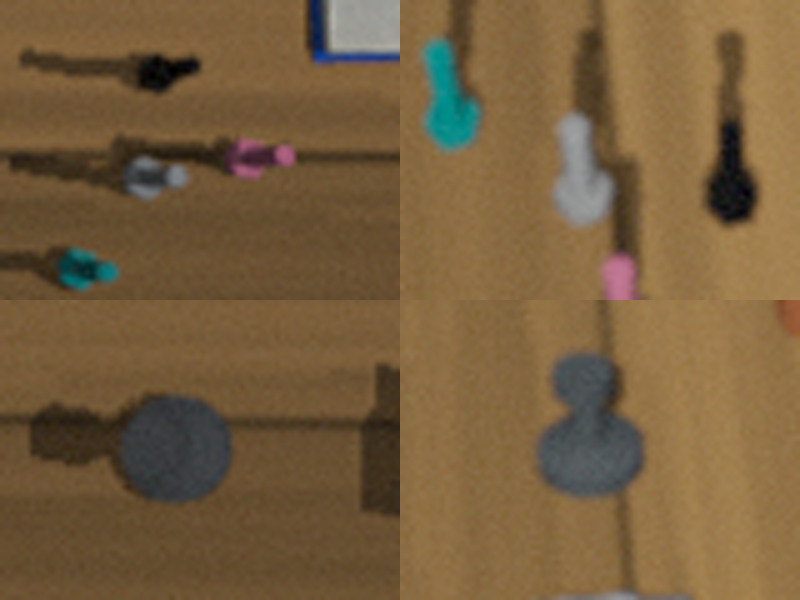

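View pics/c2.png

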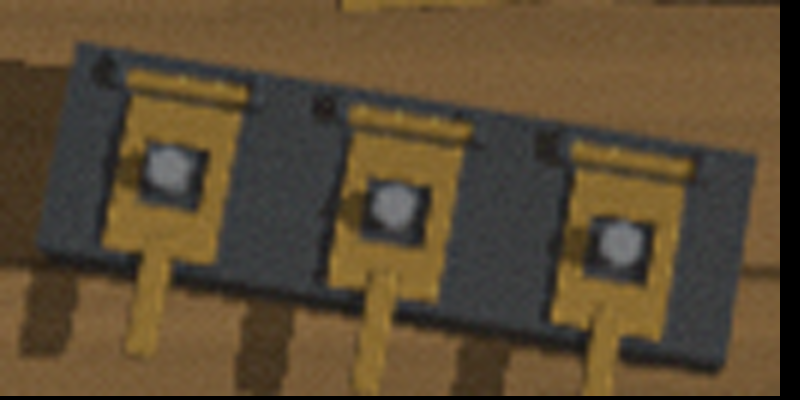

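The crop shows the grey spare (tip at about (177,176) in the top panel, (574,122) in the side panel) clear of the black, pink and turquoise decoys. The stake's top disc is at about (584,378) in the side panel. In c2 the bolt heads are at (170,170), (396,206) and (622,242).

```bash
python3 - <<'E'
from h import *
t=cam("top");s=cam("side")
px=lambda x,y,u,v,k:(u+(x+.5)/k-.5,v+(y+.5)/k-.5)
def show(n,c,x,y,u,v,k,z):
    print(n,px(x,y,u,v,k),atz(c,*px(x,y,u,v,k),z).round(4))
show("tip t",t,177,176,340,210,5,.07)
show("tip s",s,174,122,170,310,5,.07)
show("head t",t,143,177,340,210,5,.007)
show("head s",s,182,195,170,310,5,.006)
show("pink tip t",t,285,156,340,210,5,.07)
show("pink head t",t,246,157,340,210,5,.005)
show("black head t",t,155,72,340,210,5,.005)
show("turq head t",t,77,268,340,210,5,.005)
show("stake foot t",t,175,148,120,215,5,.006)
show("stake foot s",s,190,153,150,115,5,.006)
show("stake top s",s,184,78,150,115,5,.07)
B=[]
for n,(x,y) in zip("abc",[(170,170),(396,206),(622,242)]): 
    B.append(atz(t,*px(x,y,170,133,6),.074)); print(n,B[-1].round(4))
d=B[0]-B[2];print(np.linalg.norm(d),np.degrees(np.arctan2(d[1],d[0])))
# side-view bolt positions from the side0 overview
for n,(x,y) in zip("abc",[(415,231),(416,276),(417,325)]): print(n,atz(s,(x+.5)/1.5-.5,(y+.5)/1.5-.5,.074).round(4))
# masks: stake in each view for model fit
E
```

```text
tip t (375.0, 244.8) [ 0.4232 -0.3404  0.07  ]
tip s (204.4, 334.0) [ 0.4204 -0.3405  0.07  ]
head t (368.2, 245.0) [ 0.4239 -0.3395  0.007 ]
head s (206.0, 348.6) [ 0.4195 -0.3434  0.006 ]
pink tip t (396.6, 240.8) [ 0.4348 -0.4028  0.07  ]
pink head t (388.8, 241.0) [ 0.4363 -0.4028  0.005 ]
black head t (370.6, 224.0) [ 0.4867 -0.349   0.005 ]
turq head t (355.0, 263.2) [ 0.3701 -0.2992  0.005 ]
stake foot t (154.6, 244.2) [0.4199 0.2942 0.006 ]
stake foot s (187.6, 145.2) [0.4169 0.2916 0.006 ]
stake top s (186.4, 130.2) [0.4185 0.2853 0.07  ]
a [0.6576 0.1646 0.074 ]
b [0.6413 0.0562 0.074 ]
c [ 0.6251 -0.0518  0.074 ]
0.21880411630096208 81.45476483043618
a [0.6553 0.1524 0.074 ]
b [0.6378 0.0436 0.074 ]
c [ 0.6207 -0.0621  0.074 ]
```

```bash
cat >> h.py <<'E'
def circ(x,y,z,r):
    a=np.linspace(0,2*np.pi,40);return np.stack([x+r*np.cos(a),y+r*np.sin(a),z+0*a],1)
def fit(c,mask,win,parts,p0,S=6):
    "parts: list of hulls [(z,r),...]; mask is boolean fn of rgb float image; returns xy of best overlap"
    u0,v0,w,h=win
    im=cv2.resize(c["img"][v0:v0+h,u0:u0+w],(w*S,h*S),interpolation=cv2.INTER_CUBIC).astype(float)
    M=mask(im)
    n,l,st,ce=cv2.connectedComponentsWithStats(M.astype(np.uint8))
    k=l[tuple((S*(proj(c,[[*p0,parts[0][0][0]]])[0]-[u0,v0])).astype(int)[::-1])]
    if k: M=l==k
    def cost(p):
        R=np.zeros(M.shape,np.uint8)
        for hull in parts:
            pts=np.vstack([proj(c,circ(*p,z,r)) for z,r in hull])
            q=cv2.convexHull(((pts-[u0,v0]+.5)*S-.5).astype(np.float32))
            cv2.fillConvexPoly(R,np.round(q*16).astype(int),1,shift=4)
        R=R>0
        return 1-(R&M).sum()/(R|M).sum()
    from scipy.optimize import minimize
    r=minimize(cost,p0,method="Nelder-Mead",options=dict(initial_simplex=np.array(p0)+[[0,0],[.008,0],[0,.008]],xatol=1e-4,fatol=1e-4))
    return r.x.round(4),round(r.fun,3)
STAKE=[[(.07,.018),(.062,.018)],[(0,.032),(.008,.032)],[(.06,.009),(.005,.009)]]
SPARE=[[(.07,.006),(.01,.006)],[(0,.0135),(.01,.0135)]]
gray=lambda im:(im.max(2)-im.min(2)<28)
E
python3 - <<'E'
from h import *
t=cam("top");s=cam("side")
print("stake",fit(t,gray,(120,215,80,60),STAKE,(.419,.29)),fit(s,gray,(150,115,80,60),STAKE,(.419,.29)))
print("spare",fit(t,gray,(340,225,50,35),SPARE,(.422,-.34)),fit(s,gray,(190,320,40,50),SPARE,(.422,-.34)))
li=lambda im:(im.min(2)>105)&gray(im)
for n,p in zip("abc",[(.656,.163),(.64,.055),(.624,-.054)]):
    o=[]
    for c in(t,s):
        u,v=proj(c,[[*p,.07]])[0].astype(int)
        o.append(fit(c,li,(u-12,v-12,24,24),[[(.074,.0112),(.064,.0112)]],p))
    print(n,o)
E
```

```text
stake (array([0.4197, 0.2944]), np.float64(0.05)) (array([0.4175, 0.2924]), np.float64(0.082))
spare (array([ 0.4243, -0.3404]), np.float64(0.308)) (array([ 0.4209, -0.3407]), np.float64(0.116))
a [(array([0.658 , 0.1656]), np.float64(0.551)), (array([0.6563, 0.1625]), np.float64(0.323))]
b [(array([0.6445, 0.0559]), np.float64(0.546)), (array([0.6383, 0.0531]), np.float64(0.314))]
c [(array([ 0.6273, -0.0514]), np.float64(0.527)), (array([ 0.6208, -0.0569]), np.float64(0.273))]
```

```bash
python3 - <<'E'
from h import *
p=np.array([.4225,-.3406]); y=np.radians(50)
for k in(y,y-np.pi): print(env.solve_ik([*p,.2],down(k)), env.solve_ik([.4186,.2934,.2],down(k)))
q=down(y)
a,b=env.solve_ik([*p,.2],down(y)),env.solve_ik([*p,.2],down(y-np.pi))
if a is None or (b is not None and abs(b[5])<abs(a[5])): q=down(y-np.pi)
effector.set_gripper(.045)
env.move_pose([*p,.2],q); print(current_clock())
s=cam("side");t=cam("top")
im=np.hstack([crop(s,160,260,100,100,4),crop(t,330,200,100,100,4)]); cv2.imwrite("pics/g0.png",im)
env.move_l([*p,.028],q,vel=.12)
effector.set_gripper(0,40); print(current_clock(),current_opening(),current_grip_force(),current_force())
E
```

```text
[-8.19730921e-01  4.00783808e-01  1.52483758e+00 -4.44089210e-16
  1.21597126e+00 -1.69239555e+00] [ 4.61316057e-01  3.44933386e-01  1.61123810e+00 -4.44089210e-16
  1.18542117e+00 -4.11348569e-01]
[-8.19730921e-01  4.00783808e-01  1.52483758e+00 -4.44089210e-16
  1.21597126e+00  1.44919711e+00] [ 4.61316057e-01  3.44933386e-01  1.61123810e+00 -4.44089210e-16
  1.18542117e+00  2.73024408e+00]
4.0
6.075 0.011018253824591831 38.974379897117615 [-0.75977036  0.10731533  1.2313674 ]
```

```bash
python3 - <<'E'
from h import *
p=np.array([.4225,-.3406]); g=np.array([.4186,.2934]); q0=current_eef_rot()
env.move_l([*p,.2],q0,vel=.15)
print(current_opening(),current_grip_force())
q=down(np.radians(-130)+1.281)
env.move_pose([*g,.2],q)
env.move_l([*g,.125],q,vel=.15)
print(current_clock(),current_tcp_pos(),current_opening())
s=cam("side");t=cam("top")
# predicted bolt outline points: head-bottom centre and shank
for c in(s,t): print(proj(c,[[*g,.07],[*g,.097],[*g,.167]]).round(1))
im=np.hstack([crop(s,150,80,80,100,5),crop(t,120,200,80,100,5)]); cv2.imwrite("pics/g1.png",im)
E
```

```text
0.01132346765470268 38.9522910118103
10.2917 [0.41924448 0.29338521 0.12556137] 0.011128364045428935
[[186.3 128.3]
 [185.5 121.1]
 [183.3 101.4]]
[[149.9 244.1]
 [147.6 243.9]
 [141.3 243.3]]
```

View pics/g1.png

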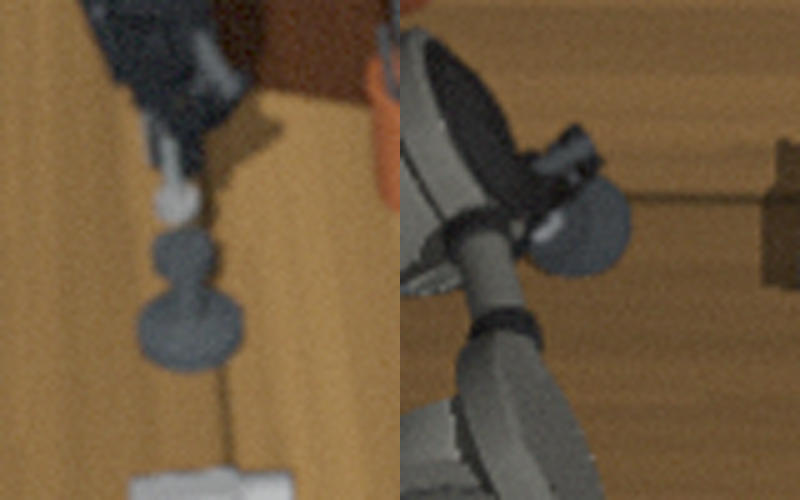

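The bolt hangs upright above the stake (head at (178,202) in the side panel, disc at (185,252)), aligned to about 1 mm. I'll lower it.

```bash
python3 - <<'E'
from h import *
g=np.array([.4186,.2934]); q=current_eef_rot()
hit=env.move_l([*g,.094],q,vel=.03,until_force=3)
print(hit,current_tcp_pos(),current_force(),current_clock())
if hit:
    effector.set_gripper(.03); env.dwell(.2)
    env.move_l([*g,.2],q,vel=.12)
    # step aside so that the cameras see the stake
    env.move_pose([.52,.13,.2],down(np.radians(-8.5)))
    s=cam("side");t=cam("top")
    im=np.hstack([crop(s,150,80,80,100,5),crop(t,120,200,80,100,5)]); cv2.imwrite("pics/g2.png",im)
    print(current_clock())
E
```

```text
True [0.41842934 0.29332739 0.09810386] [-2.23297636e-04 -5.91786314e-02  4.79249261e+00] 11.225
13.9583
```

View pics/g2.png

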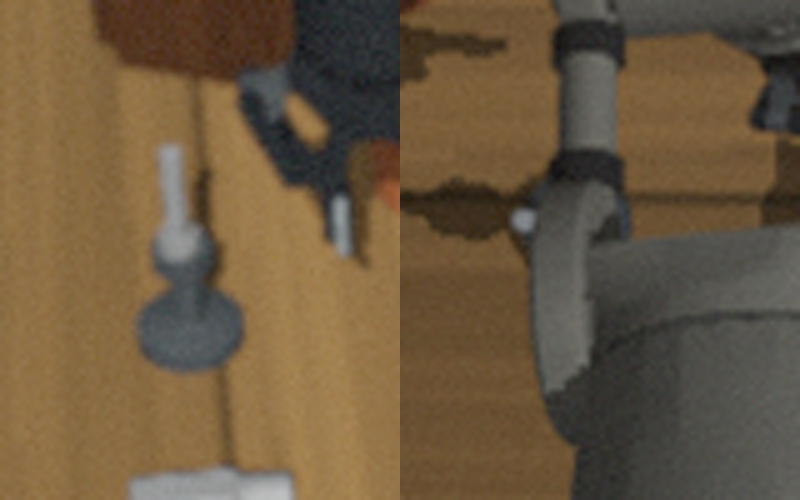

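The spare stands upright on the stake. Next is tapping, with a numeric check of its centring as I go.

```bash
python3 - <<'E'
from h import *
UP=[[(.14,.006),(.08,.006)],[(.07,.0135),(.08,.0135)]]
s=cam("side")
print("spare side",fit(s,lambda im:gray(im)&(im.min(2)>95),(165,90,50,60),UP,(.418,.2925)))
q=down(np.radians(81.5)) 
P=dict(a=(.657,.164),b=(.640,.0552),c=(.6235,-.0538))
ik=[env.solve_ik([*P["b"],.12],down(np.radians(k))) for k in(81.5,-98.5)]; print([i[5] for i in ik])
if abs(ik[1][5])<abs(ik[0][5]): q=down(np.radians(-98.5))
effector.set_gripper(0)
for n in "abc":
    env.move_pose([*P[n],.12],q)
    env.move_l([*P[n],.082],q,vel=.1)
    hit=env.move_l([*P[n],.058],q,vel=.015,until_force=5)
    print(n,hit,current_tcp_pos().round(4),current_force().round(2),current_clock())
    env.move_l([*P[n],.1],q,vel=.1)
print(fit(cam("side"),lambda im:gray(im)&(im.min(2)>95),(165,90,50,60),UP,(.418,.2925)))
E
```

```text
spare side (array([0.4163, 0.2899]), np.float64(0.074))
[np.float64(-1.4556218956488096), np.float64(1.685970757940984)]
a True [0.6571 0.164  0.0736] [-0.77 -0.52  4.44] 17.0917
b True [0.6401 0.0552 0.0736] [-0.44 -0.75  4.78] 19.35
c True [ 0.6236 -0.0538  0.0661] [-1.46  0.96  4.11] 21.875
(array([0.4164, 0.2901]), np.float64(0.081))
```

Bolt c is the loose one: it sank about 8 mm, the other two less than 1 mm. I'll check cover c's tongue and plan the lift.

```bash
cat >> h.py <<'E'
PSI=np.radians(-8.5); EX=np.array([np.cos(PSI),np.sin(PSI),0]); EY=np.array([-np.sin(PSI),np.cos(PSI),0])
BC=np.array([.6235,-.0538,0]); H=BC+.045*EX+[0,0,.053]
def grasp(th,tilt,yaw=np.radians(81.5)):
    "tcp pose for cover angle th; tilt>0 = fingers point towards +x"
    G=H+.118*(-np.cos(th)*EX+np.sin(th)*[0,0,1])
    R=Ro.from_rotvec(-tilt*EY)*Ro.from_quat(down(yaw))
    return G+.019*R.as_matrix()[:,2], R.as_quat()
E
python3 - <<'E'
from h import *
UP=[[(.14,.006),(.08,.006)],[(.07,.0135),(.08,.0135)]]
t=cam("top")
print("tongue c tip from image",atz(t,269,201.5,.059).round(4),"model",(BC-.09*EX).round(4))
print("spare top",fit(t,lambda im:gray(im)&(im.min(2)>95),(125,225,45,40),UP,(.419,.2925)))
for t0 in(0,.3,.5,.7):
    o=[]
    for th in(0,.4,.8,1.1):
        for f in (0,1):
            k=env.solve_ik(*grasp(th,t0-th*f)); o.append("-" if k is None else k.round(1).tolist())
    print(t0,o)
im=np.hstack([crop(t,240,160,60,60,6),crop(t,120,215,60,60,6)]);cv2.imwrite("pics/t3.png",im)
print(current_qpos().round(2))
E
```

```text
tongue c tip from image [ 0.5444 -0.0408  0.059 ] model [ 0.5345 -0.0405  0.    ]
spare top (array([0.419 , 0.2931]), np.float64(0.303))Traceback (most recent call last):
  File "<stdin>", line 10, in <module>
  File "h.py", line 50, in grasp
    G=H+.118*(-np.cos(th)*EX+np.sin(th)*[0,0,1])
                             ~~~~~~~~~~^~~~~~~~
TypeError: can't multiply sequence by non-int of type 'numpy.float64'
```

```bash
sed -i 's/np.sin(th)\*\[0,0,1\]/np.sin(th)*np.array([0,0,1.])/' h.py; python3 - <<'E'
from h import *
for t0 in(0,.3,.5,.7):
    o=[]
    for th in(0,.4,.8,1.1):
        for f in (0,1):
            k=env.solve_ik(*grasp(th,t0-th*f)); o.append("-" if k is None else k.round(1).tolist())
    print(t0,o)
env.move_pose([.5,-.2,.2],down(np.radians(81.5)))
t=cam("top");s=cam("side")
pts=[BC+[0,0,.074], BC-.09*EX+[0,0,.059], BC-.073*EX+[0,0,.059]]
def mk(c,u,v):
    im=crop(c,u,v,56,60,7)
    for p in proj(c,pts): cv2.circle(im,tuple(int(x) for x in ((p-[u,v]+.5)*7)),2,(0,0,255),-1)
    return im
cv2.imwrite("pics/t3.png",np.hstack([mk(t,245,155),mk(s,235,185)]))
E
```

```text
0 [[-0.2, 0.6, 1.7, -0.0, 0.8, -1.6], [-0.2, 0.6, 1.7, -0.0, 0.8, -1.6], [-0.2, 0.6, 1.6, -0.0, 1.0, -1.6], [-0.2, 0.8, 1.3, -0.0, 1.5, -1.6], [-0.2, 0.6, 1.5, -0.0, 1.1, -1.6], [-0.2, 1.0, 0.8, -0.0, 2.1, -1.6], [-0.2, 0.6, 1.4, -0.0, 1.2, -1.6], '-']
0.3 [[-0.2, 0.5, 1.9, 0.1, 0.4, -1.7], [-0.2, 0.5, 1.9, 0.1, 0.4, -1.7], [-0.2, 0.5, 1.9, 0.0, 0.5, -1.7], [-0.2, 0.6, 1.5, -0.0, 1.1, -1.6], [-0.2, 0.4, 1.8, 0.0, 0.6, -1.7], [-0.2, 0.8, 1.0, -0.0, 1.8, -1.6], [-0.2, 0.5, 1.7, 0.0, 0.7, -1.7], [-0.2, 1.1, 0.6, -0.0, 2.3, -1.6]]
0.5 ['-', '-', '-', [-0.2, 0.5, 1.7, 0.0, 0.8, -1.6], [-0.2, 0.4, 1.9, 0.1, 0.3, -1.8], [-0.2, 0.7, 1.2, -0.0, 1.5, -1.6], [-0.2, 0.4, 1.8, 0.1, 0.4, -1.7], [-0.2, 1.0, 0.8, -0.0, 2.0, -1.6]]
0.7 [[-0.3, 0.6, 2.2, 2.9, 0.4, 1.7], [-0.3, 0.6, 2.2, 2.9, 0.4, 1.7], '-', [-0.2, 0.5, 1.9, 0.0, 0.5, -1.7], '-', [-0.2, 0.6, 1.4, -0.0, 1.2, -1.6], '-', [-0.2, 0.8, 1.0, -0.0, 1.7, -1.6]]
```

View pics/t3.png

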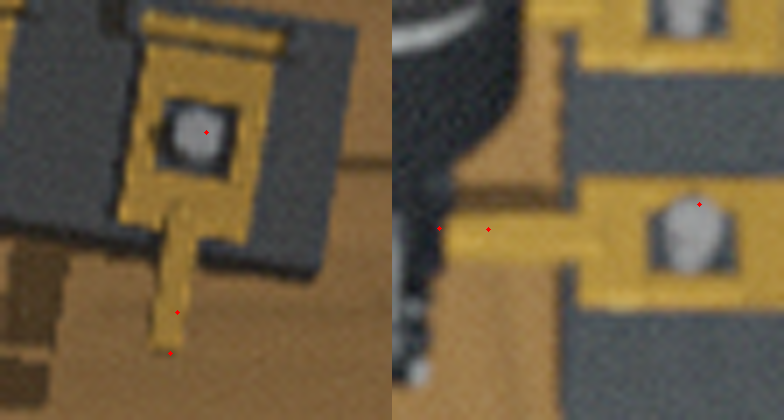

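The tongue in the picture lies about 2 mm towards +y of the model and about 1 mm further in x, so I shift the model and grasp.

```bash
sed -i 's/^BC=.*; H=/BC=np.array([.6246,-.0522,0]); H=/' h.py; python3 - <<'E'
from h import *
ths=np.linspace(0,1.12,12)
print([env.solve_ik(*grasp(th,.3-th)) is not None for th in ths])
p,q=grasp(0,.3); z=Ro.from_quat(q).as_matrix()[:,2]
effector.set_gripper(.04)
env.move_pose(p-.08*z,q)
hit=env.move_l(p,q,vel=.08,until_force=8); print(hit,current_tcp_pos(),p,current_force())
if not hit:
    effector.set_gripper(0,50); print(current_opening(),current_grip_force(),current_force().round(2),current_clock())
    for th in ths[1:4]:
        env.move_l(*grasp(th,.3-th),vel=.06); print(th.round(2),current_force().round(1),current_moment().round(2),current_opening().round(4))
E
```

```text
[True, True, True, True, True, True, True, True, True, True, True, True]
False [ 0.55815123 -0.04227301  0.03530549] [ 0.55795505 -0.04223985  0.03484861] [-0.18292314 -1.10793296  0.76546135]
0.013017088874345122 49.491936564445496 [-1.9   3.26  5.99] 26.175Traceback (most recent call last):
  File "<stdin>", line 11, in <module>
AttributeError: 'float' object has no attribute 'round'
```

```bash
python3 - <<'E'
from h import *
ths=np.linspace(0,1.12,12)
for th in ths[1:]:
    env.move_l(*grasp(th,.3-th),vel=.06); f=current_force()
    print(round(th,2),f.round(1),round(current_opening(),4),round(current_clock(),1))
    if np.linalg.norm(f)>45: print("stop");break
t=cam("top");s=cam("side")
cv2.imwrite("pics/l.png",np.hstack([crop(t,170,120,130,130,3),crop(s,220,120,100,130,3)]))
E
```

```text
0.1 [ 0.9  4.6 -0. ] 0.0129 26.8
0.2 [1.5 3.8 0. ] 0.0129 27.1
0.31 [ 1.9  4.7 -0.7] 0.0134 27.4
0.41 [ 1.7  4.6 -1.2] 0.0131 27.8
0.51 [ 2.3  3.4 -2. ] 0.0131 28.1
0.61 [ 2.5  4.6 -2.6] 0.0127 28.5
0.71 [ 3.1  3.7 -3. ] 0.013 28.8
0.81 [ 3.3  3.7 -4.6] 0.013 29.2
0.92 [ 3.4  2.5 -6.8] 0.0128 29.5
1.02 [ 3.6  2.  -8.8] 0.013 29.8
1.12 [  3.2   1.3 -11.3] 0.013 30.2
```

View pics/l.png

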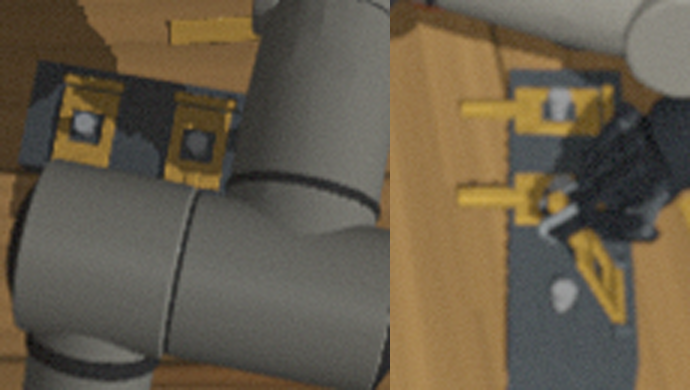

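Cover c is up at about 64° with its tongue held (side panel, plate at about (600,265)). Covers a and b are shut, and bolt c's head is bare at (563,293). One last numeric check of the spare, then I hand in.

```bash
python3 - <<'E'
from h import *
UP=[[(.14,.006),(.08,.006)],[(.07,.0135),(.08,.0135)]]
r=fit(cam("side"),lambda im:gray(im)&(im.min(2)>95),(165,90,50,60),UP,(.418,.2925)); print(r,current_opening(),current_grip_force())
if r[1]<.2: print(env.hand_in())
E
```

```text
(array([0.414 , 0.2893]), np.float64(0.618)) 0.013150349875482956 49.9201101064682
```

```bash
python3 - <<'E'
from h import *
cv2.imwrite("pics/f.png",np.hstack([crop(cam("side"),140,70,90,100,4),crop(cam("top"),110,200,90,100,4)]))
E
```

```text
(no output)
```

View pics/f.png

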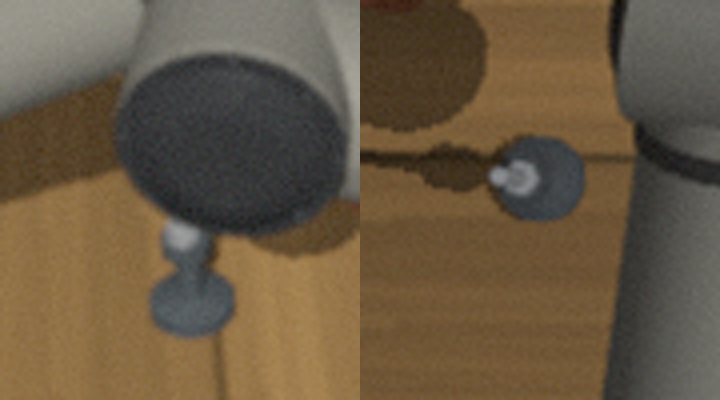

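The spare still stands on the stake: in the top panel its head is at (519,178) and its tip at (499,176). The poor fit came from the arm blocking the side view.

```bash
python3 -c "
from rig import *
print(current_clock(),env.hand_in())"
```

```text
the job is handed in; nothing more can be done
30.4333 None
```

Handed in at 30.4 s: the spare bolt stands head down on the stake (about 1.5–3 mm off centre), bolt c was the loose one, and I'm holding its cover at about 64° with covers a and b shut.

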